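# Stack the empty thread reels on their base

### The job

Put the four empty thread reels away as one upright stack on the steel stacking base, one after another: the widest goes straight onto the base, then each next narrower one on top of it, the narrowest last, each lowered fully down over the stud below it so that the flanges lie flat on one another. Leave the other things on the table where they lie, and let go of the finished stack so that it stands still.

Things in the scene. Friction and masses are not known exactly. Their poses are not given: they have to be found in the camera images.
- reel_xl_mid (a point): The widest of four empty reels: flanges 68 mm across, 34 mm high without stud, 40 to 145 g. Black 4 mm flanges on a yellow barrel, standing upright; stud on top 12 mm across, tapered, 8 mm high; recess underneath 26 mm across, 12 mm deep, fits loosely over any stud. This point: on the axis, half-way up, 17 mm above the underside; z up. Grip across the flanges, any direction.
- reel_l_mid (a point): The second-widest of four empty reels: flanges 58 mm across, 30 mm high without stud, 40 to 145 g. Black 4 mm flanges on a yellow barrel, standing upright; stud on top 12 mm across, tapered, 8 mm high; recess underneath 26 mm across, 12 mm deep, fits loosely over any stud. This point: on the axis, half-way up, 15 mm above the underside; z up. Grip across the flanges, any direction.
- reel_m_mid (a point): The third-widest of four empty reels: flanges 48 mm across, 38 mm high without stud, 40 to 145 g. Black 4 mm flanges on a yellow barrel, standing upright; stud on top 12 mm across, tapered, 8 mm high; recess underneath 26 mm across, 12 mm deep, fits loosely over any stud. This point: on the axis, half-way up, 19 mm above the underside; z up. Grip across the flanges, any direction.
- reel_s_mid (a point): The narrowest of four empty reels: flanges 38 mm across, 32 mm high without stud, 40 to 145 g. Black 4 mm flanges on a yellow barrel, standing upright; stud on top 12 mm across, tapered, 8 mm high; recess underneath 26 mm across, 12 mm deep, fits loosely over any stud. This point: on the axis, half-way up, 16 mm above the underside; z up. Grip across the flanges, any direction.
- base_top (a point): The stacking base: a fixed dark steel plate 84 x 84 mm, 12 mm thick, lying on the table at any yaw, with a bare steel stud (12 mm across, 8 mm high) in the middle of its top. This point is the centre of the plate's upper face, where the stud begins, 12 mm above the table; x and y along its sides, z up.
- oiler: Upright clear oil bottle with a red cap, 40 mm across, 110 mm high, loose; bystander. Origin: centre of its underside.
- snips: Steel thread snips lying flat, about 125 mm long, 40 mm wide, 10 mm high, loose; bystander. Origin: on the table about the middle of their length; blades point to +x.
- presser_foot: Small steel presser foot, about 48 mm long, 18 mm wide, 25 mm high, loose; bystander. Origin: centre of its underside; long way along x.
- chalk: White block of marking chalk, 42 x 30 mm, 12 mm high, loose; bystander. Origin: centre of its underside.
- tweezers: Aluminium tweezers lying flat, about 120 mm long, 17 mm wide, 6 mm high, loose; bystander. Origin: on the table about the middle; points towards +x.
Things that resemble listed ones, but are neither listed nor needed, are in the scene too. What is shaped like the part that bears reel_xl_mid but turquoise is not meant. What is shaped like the part that bears reel_s_mid but purple is not meant.

How it is judged:
On the way, in this order (a step that is already met when the one before it is completed fails the run):
1. the widest reel is seated on the base and released (horizontal distance between reel_xl_mid and base_top below 0.01 m and z of reel_xl_mid in the frame of base_top between 0.014 and 0.02 m and angle between reel_xl_mid's own z axis and vertical below 0.08 rad and contact force between the fingers and reel_xl below 0.05 N and linear speed of reel_xl below 0.02 m/s), for 0.2 s.
2. the second-widest reel is seated on the widest reel and released (horizontal distance between reel_l_mid and reel_xl_mid below 0.01 m and z of reel_l_mid in the frame of base_top between 0.046 and 0.052 m and angle between reel_l_mid's own z axis and vertical below 0.08 rad and contact force between the fingers and reel_l below 0.05 N and linear speed of reel_l below 0.02 m/s), for 0.2 s.
3. the third-widest reel is seated on the second-widest reel and released (horizontal distance between reel_m_mid and reel_l_mid below 0.01 m and z of reel_m_mid in the frame of base_top between 0.08 and 0.086 m and angle between reel_m_mid's own z axis and vertical below 0.08 rad and contact force between the fingers and reel_m below 0.05 N and linear speed of reel_m below 0.02 m/s), for 0.2 s.
4. the narrowest reel is seated on the third-widest reel and released (horizontal distance between reel_s_mid and reel_m_mid below 0.01 m and z of reel_s_mid in the frame of base_top between 0.115 and 0.121 m and angle between reel_s_mid's own z axis and vertical below 0.08 rad and contact force between the fingers and reel_s below 0.05 N and linear speed of reel_s below 0.02 m/s), for 0.2 s.
At the end, for the whole second after the job is handed in: All four reels stand on the base in order of width, widest lowest, each within 10 mm of the axis of what it stands on, within 3 mm of its fully seated height, upright within 0.08 rad, at rest and released (all of step 1 and all of step 2 and all of step 3 and all of step 4); the robot touches nothing.
It fails at once if the oiler is shifted more than 30 mm (distance of oiler from where it was at the start of the episode above 0.03 m).
It fails at once if the snips is shifted more than 30 mm (distance of snips from where it was at the start of the episode above 0.03 m).
It fails at once if the presser foot is shifted more than 30 mm (distance of presser_foot from where it was at the start of the episode above 0.03 m).
It fails at once if the chalk is shifted more than 30 mm (distance of chalk from where it was at the start of the episode above 0.03 m).
It fails at once if the tweezers is shifted more than 30 mm (distance of tweezers from where it was at the start of the episode above 0.03 m).
It also fails if it takes over 112 s, if anything falls off the work surface, if the arm or the gripper's body presses on something with over 40 N, if the wrist force passes 120 N, or if a joint passes its speed limit or range.

### The arm

A 6-joint arm with a two-finger parallel gripper is mounted at the origin on the work surface. World frame = base frame: x ahead of the robot, y to its left, z up, the work surface at z = 0. Lengths are in m, angles in rad, forces in N, time in s.
With the tool pointing down it reaches from about 0.3 to 0.75 m from the base axis. Payload 8.5 kg.
Tool frame: the origin (TCP) lies midway between the tips of the shut fingers; the grasp point (between the pads) lies 19 mm behind it (robot.pinch_z is the distance from the TCP to the grasp point, in m); z points along the fingers, x is the direction in which the jaws open and shut, and the axes are right-handed (so a half turn about z gives the same grasp; the last joint's range is limited). The gripper opens to 85 mm and grips with 20 to 120 N. Pads are 22 mm wide; open, the fingers measure 114 mm over their backs; the gripper's body (76 mm by 85 mm) begins 54 mm behind the grasp point. The pads swing forward as they close: fully open they stand 13 mm farther back than shut.
Start: joints at [-1.555, 0.381, 1.297, -0, 1.464, -0.215], TCP at [0.126, -0.535, 0.231] pointing down, gripper open.
Joint ranges: [-3.11, 3.11], [-0.89, 2.33], [0.22, 2.48], [-1.42, 4.56], [0.17, 2.85], [-2.88, 2.88]. Speed limits (rad/s): [2.39, 2.39, 3.14, 3.14, 3.14, 3.14].

### API

Orientations are given as a unit quaternion [w, x, y, z].
In Python, from bench import robot, imaging, job gives the robot as it stands.
- The arm moves only by the shell command python3 -m inch 'ROWS'. ROWS is a JSON object of lists of equal length, an entry for each row: "translation": the shift along the tool's x, y, z scaled (see below), a list of three; "yaw": the turn about the tool's z scaled (see below); "hand": the opening, from -1 (shut) to 1 (fully open). A call has 1 to 8 rows; each row shifts and turns the pose as measured when the row begins, along the tool's axes as they then stand; what a row does not reach is not made up. The controller multiplies each number of a shift by 400 mm and each number of a turn by pi rad. A row lasts 1/8 s, in which the tool goes at most 62.5 mm and 10.7 degrees, less where a joint would pass 70% of its speed; a pose out of reach is approached as far as the arm can. A call with a number of a shift or a turn outside -1 to 1 is refused whole. A call with a gripper value outside its range is refused whole. The fingers move at their own pace and stop on an object; the grip force is fixed at half the most. Time passes only in rows, so rows that do not move let the fingers close. It gives the time, the measured TCP pose, the force and the opening at its end, in the units of the state.
- robot.get_state(): the state, without advancing time (a new reading comes with each control period).
- imaging.snapshot(name): name is "scene" or "top"; returns (picture, depth): 480x640x3 uint8, blue, green, red; 480x640 float32, m along the optical axis (not along the pixel's ray), 0 where there is no reading.
- imaging.camera_info(name): a dict with "fx", "fy", "cx", "cy" (pixels), "R" (3x3) and "t" (3): a world point X has camera coordinates R X + t. Camera axes: x right, y down, z forward; pixel columns grow to the right and rows downward; lengths in m; the calibration is good to about 2 mm. A picture is of the moment at which its call begins. camera_info takes no time and is no camera call.
- job.job_done(): hands the job in, once; it reports no verdict.
The state is a dict: "time_s": time; "joints": joint angles; "joint_velocities": joint speeds; "tau": joint torques, N m; "eef_pos": TCP position; "tcp_rot": TCP orientation; "wrist_force": force on the tool from outside, world axes, zero at the start; "wrist_torque": the same for the moment, N m; "finger_gap": finger opening in m.
Only numpy, scipy, OpenCV 4.12 (cv2) and the standard library are available. Lean on these libraries where they do the work, as an engineer would, in place of code of your own. Each camera call takes 0.05 s, during which the arm holds its last target.

## Working session

There is one attempt and no reset: what is moved stays moved. The work goes in short steps, Python scripts to look and compute and a shell command to move; the robot and the scene stay as the last step left them, time stands still between calls to the robot, and variables do not carry over. Pictures are saved under pics/ and viewed, and the job is handed in when it is done.

```bash
mkdir -p pics; ls; python3 - <<'E'
from bench import robot, imaging, job
import cv2,numpy as np
for n in ("scene","top"):
    p,d=imaging.snapshot(n); cv2.imwrite(f"pics/{n}0.png",p); np.save(f"pics/{n}0.npy",d)
    print(n,imaging.camera_info(n))
print(robot.get_state(), robot.pinch_z)
E
```

```text
pics
scene {'fx': 552.4551846331177, 'fy': 552.4551846331177, 'cx': 323.5846518693546, 'cy': 235.9633822227323, 'R': array([[-3.10865496e-01,  9.50453883e-01,  2.46386396e-04],
       [ 6.24516371e-01,  2.04456329e-01, -7.53775107e-01],
       [-7.16478852e-01, -2.34168800e-01, -6.57132428e-01]]), 't': array([ 0.22709147, -0.26222143,  1.44987548])}
top {'fx': 560.5570814110883, 'fy': 560.5570814110883, 'cx': 328.3036686798067, 'cy': 243.32544020362795, 'R': array([[-0.01514679, -0.99958478,  0.02451225],
       [-0.99814521,  0.01367022, -0.05932344],
       [ 0.05896372, -0.02536534, -0.99793781]]), 't': array([-0.07559946,  0.52216498,  1.10509556])}
{'time_s': 0.1, 'joints': array([-1.55529114e+00,  3.81153630e-01,  1.29817621e+00,  1.88868603e-05,
        1.46356184e+00, -2.15333922e-01]), 'joint_velocities': array([-0.00066556, -0.00048761, -0.00159653, -0.00050874, -0.00021724,
        0.00175593]), 'tau': array([ 5.72990786e-03, -4.49215472e+01, -2.31656170e+01, -1.00349935e-04,
        3.62532417e-03,  1.69293435e-05]), 'eef_pos': array([ 0.1258173 , -0.53515463,  0.23076303]), 'tcp_rot': array([-5.08741922e-04,  7.83834153e-01, -6.20969886e-01, -4.03906634e-04]), 'wrist_force': array([-0.18232324, -0.1433971 , -0.10204588]), 'wrist_torque': array([-0.04571794, -0.03512182,  0.00155965]), 'finger_gap': 0.08580537644733847} 0.0187
```

View pics/scene0.png

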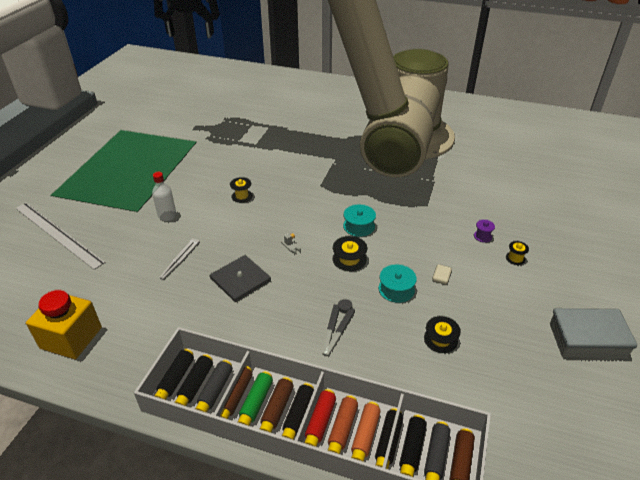

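View pics/top0.png

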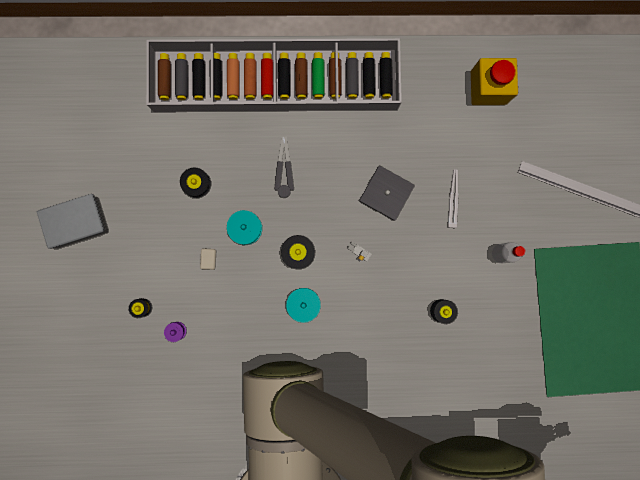

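The pictures show black/yellow reels in the top view at (195,183), (297,252), (140,308) and (444,311), with the base at (387,192). The turquoise decoys are at (244,227) and (303,305), the purple one at (175,331).

```bash
cat > h.py <<'E'
from bench import robot, imaging
import cv2,numpy as np
def cloud(n,d):
    c=imaging.camera_info(n); v,u=np.mgrid[0:480,0:640]
    P=np.stack([(u-c['cx'])/c['fx']*d,(v-c['cy'])/c['fy']*d,d],-1)
    return (P-c['t'])@c['R']
def unproj(n,u,v,z):
    c=imaging.camera_info(n); o=-c['R'].T@c['t']; r=c['R'].T@np.array([(u-c['cx'])/c['fx'],(v-c['cy'])/c['fy'],1])
    return o+r*(z-o[2])/r[2]
def proj(n,X):
    c=imaging.camera_info(n); q=c['R']@np.array(X)+c['t']; return q[0]/q[2]*c['fx']+c['cx'],q[1]/q[2]*c['fy']+c['cy']
E
python3 - <<'E'
from h import *
for n,L in (("top",[(195,183),(297,252),(140,308),(444,311),(387,192)]),("scene",[(443,331),(349,252),(518,250),(241,188),(240,278)])):
    p=cv2.imread(f"pics/{n}0.png"); d=np.load(f"pics/{n}0.npy"); P=cloud(n,d)
    tiles=[]
    for u,v in L:
        s=30
        Q=P[v-s:v+s,u-s:u+s].reshape(-1,3); z=Q[:,2]
        m=(z>0.008)&(z<.06); h=np.histogram(z[m],bins=np.arange(.004,.06,.003))[0]
        zt=np.percentile(z[m],80)
        T=Q[m&(abs(z-zt)<.003)]
        (cx,cy),r=cv2.minEnclosingCircle((T[:,:2]*1000).astype(np.float32))
        print(n,(u,v),'ztop',zt.round(4),'mean',T[:,:2].mean(0).round(4),'encl',round(cx,1),round(cy,1),'diam',round(2*r,1),h)
        tiles.append(cv2.resize(p[v-s:v+s,u-s:u+s],(260,260),interpolation=cv2.INTER_CUBIC))
    tiles.append(tiles[0]*0)
    cv2.imwrite(f"pics/{n}_crops.png",np.vstack([np.hstack(tiles[:3]),np.hstack(tiles[3:])]))
P=cloud("top",np.load("pics/top0.npy"));print("table z",P[130,100:400:50,2],P[280,380:420:10,2])
P=cloud("scene",np.load("pics/scene0.npy"));print("table z",P[300,200:400:50,2])
E
```

```text
top (195, 183) ztop 0.0323 mean [0.6467 0.1815] encl 646.5 181.1 diam 57.8 [  0   2   0   0   0   0   4 106 312 198  35   9   1   0   0   0   0   0]
top (297, 252) ztop 0.0361 mean [ 0.5045 -0.0223] encl 504.4 -22.4 diam 67.1 [  0   1   0   0   0   0   0   2  58 368 376  96  14   3   1   0   0   0]
top (140, 308) ztop 0.0342 mean [0.3894 0.2768] encl 377.7 264.7 diam 100.4 [  0   9   5   1   1   0   0   4 107 170  64  10   9   1   0   0   0   0]
top (444, 311) ztop 0.0401 mean [ 0.3832 -0.3096] encl 382.6 -309.7 diam 47.7 [  0   3   0   0   0   0   0   0   0  10 131 223  81  13   3   3   0   0]
top (387, 192) ztop 0.014 mean [ 0.623  -0.2029] encl 621.6 -204.9 diam 113.4 [  0 233 838 507  54  11   4   0   0   0   0   0   0   0   0   0   0   0]
scene (443, 331) ztop 0.0322 mean [0.6463 0.1816] encl 644.7 181.8 diam 59.4 [  0  16  15   2   0   0   0  17 353 342  27  14   2   0   0   0   0   0]
scene (349, 252) ztop 0.0367 mean [ 0.4988 -0.0215] encl 477.0 -15.7 diam 122.2 [  0  41  42  39  28   9   0   0   5 112 478 116  15   6   0   0   0   0]
scene (518, 250) ztop 0.0342 mean [0.387  0.2756] encl 374.0 262.5 diam 108.5 [  0  13  19  21  22  21  17   9  25 164  64  16   9   0   0   0   0   0]
scene (241, 188) ztop 0.0411 mean [ 0.3817 -0.3084] encl 380.9 -309.8 diam 50.2 [  0  15   9  17  15  11  18  11   6   2   6 101 105   9   7   5   0   0]
scene (240, 278) ztop 0.0148 mean [ 0.6226 -0.2021] encl 620.8 -201.4 diam 115.0 [  0  46 480 877  73  11   6   0   0   0   0   0   0   0   0   0   0   0]
table z [-0.0019941  -0.00145737 -0.00072703  0.00040068 -0.00122279 -0.00452069] [-0.00096869 -0.00202778  0.00240875  0.00255188]
table z [ 0.00233341  0.00327067 -0.00040311  0.00225629]
```

```bash
true
```

```text
(no output)
```

View pics/top_crops.png

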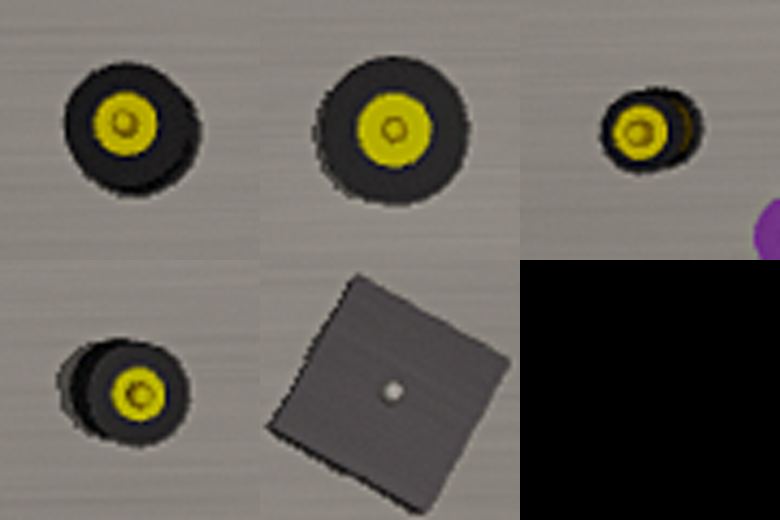

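```bash
python3 - <<'E'
from h import *
# base: stud/plate; base edges yaw
p=cv2.imread("pics/top0.png"); d=np.load("pics/top0.npy"); P=cloud("top",d)
s=45;u,v=387,192
g=cv2.cvtColor(p,cv2.COLOR_BGR2GRAY)[v-s:v+s,u-s:u+s]
m=(g<85).astype(np.uint8); c=max(cv2.findContours(m,0,2)[0],key=cv2.contourArea)
r=cv2.minAreaRect(c);print(r); print('centre',unproj("top",r[0][0]+u-s,r[0][1]+v-s,.012))
print('stud px 388,192 ->',unproj("top",388,191.5,.02))
Q=P[v-s:v+s,u-s:u+s][m>0]; print(Q[:,:2].mean(0), Q.shape, np.median(Q[:,2]))
for n,uv,z in (("s",(140,308),.032),):
    Q=P[308-18:308+18,140-18:140+18].reshape(-1,3);Q=Q[(Q[:,2]>.027)&(Q[:,2]<.04)];print(n,Q.mean(0),Q.min(0),Q.max(0))
# yellow centres in top
hsv=cv2.cvtColor(p,cv2.COLOR_BGR2HSV); y=cv2.inRange(hsv,(20,150,120),(35,255,255))
n,l,st,ce=cv2.connectedComponentsWithStats(y)
for i in range(1,n):
    if st[i,4]>20 and ce[i][1]>150: print(st[i],ce[i])
E
```

```text
((43.872650146484375, 45.92924499511719), (42.056678771972656, 42.348060607910156), 29.05460548400879)
centre [ 0.62188539 -0.2013619   0.012     ]
stud px 388,192 -> [ 0.62354099 -0.20466839  0.02      ]
[ 0.621358   -0.20117543] (1740, 3) 0.012041436237009028
s [0.39905612 0.28909068 0.03236949] [0.38161677 0.27035978 0.0271285 ] [0.41680102 0.30752817 0.0397946 ]
[187 175  14  14 150] [193.56       181.09333333]
[290 244  16  16 212] [297.50943396 251.47169811]
[132 303  12  12 109] [137.31192661 308.27522936]
[440 306  12  12 103] [445.73786408 311.47572816]
```

```bash
python3 - <<'E'
from h import *
for n,u,v,z in (("xl",297.5,251.5,.034),("l",193.6,181.1,.030),("m",445.7,311.5,.038),("s",137.3,308.3,.032)):
    print(n,unproj("top",u,v,z))
E
python3 -m inch '{"translation":[[0,0,0],[0,0,0],[0,-0.15,0],[0,-0.15,0]],"yaw":[0.05,0.024,0,0],"hand":[1,1,1,1]}'
```

```text
xl [ 0.50472207 -0.02189158  0.034     ]
l [0.6471445  0.18183419 0.03      ]
m [ 0.38288425 -0.31046983  0.038     ]
s [0.39871446 0.29043475 0.032     ]
time_s: 0.6
eef_pos: [0.245, -0.5368, 0.2295]
tcp_rot: [0.001, -0.701, 0.713, 0.002]
wrist_force: [-0.3, -1.0, 0.4]
finger_gap: 0.0854
```

```bash
cat >> h.py <<'E'
def go(x,y,z):
    s=robot.get_state(); w,a,b,c=s['tcp_rot']
    from scipy.spatial.transform import Rotation as Ro
    R=Ro.from_quat([a,b,c,w]).as_matrix(); d=R.T@(np.array([x,y,z])-s['eef_pos'])
    print('pos',s['eef_pos'].round(4),'units',(d/.4).round(4),'rows',round(np.linalg.norm(d)/.0625,2),'R x',R[:,0].round(3),'z',R[:,2].round(3),'F',s['wrist_force'].round(1),'gap',round(s['finger_gap'],4),'j6',s['joints'][5].round(2))
E
python3 -m inch '{"translation":[[-0.129,-0.063,0],[-0.129,-0.063,0],[-0.129,-0.063,0],[-0.129,-0.063,0],[-0.129,-0.063,0],[-0.129,-0.063,0],[-0.129,-0.063,0],[-0.129,-0.063,0]],"yaw":[0,0,0,0,0,0,0,0],"hand":[1,1,1,1,1,1,1,1]}'
python3 -c "from h import *; go(.5045,-.022,.08)"
```

```text
time_s: 1.6
eef_pos: [0.4596, -0.1155, 0.2282]
tcp_rot: [0.002, -0.701, 0.713, 0.004]
wrist_force: [0.6, -0.1, 0.1]
finger_gap: 0.0855
pos [ 0.4596 -0.1155  0.2282] units [-0.2321 -0.1091  0.3724] rows 2.89 R x [-0.018 -1.    -0.009] z [-0.003  0.009 -1.   ] F [ 0.6 -0.1  0.1] gap 0.0855 j6 1.09
```

```bash
python3 -m inch '{"translation":[[-0.115,-0.055,0.05],[-0.115,-0.055,0.05],[0,0,0.12],[0,0,0.12],[0,0,0.03],[0,0,0]],"yaw":[0,0,0,0,0,0],"hand":[1,1,1,1,1,1]}'
python3 -c "from h import *; go(.5045,-.022,.0)"
```

```text
time_s: 2.35
eef_pos: [0.5077, -0.0156, 0.0777]
tcp_rot: [0.003, -0.703, 0.711, 0.003]
wrist_force: [0.1, -0.9, -0.0]
finger_gap: 0.0853
pos [ 0.5077 -0.0156  0.0777] units [0.0178 0.0078 0.1942] rows 1.25 R x [-0.011 -1.    -0.009] z [-0.001  0.009 -1.   ] F [ 0.1 -0.9 -0. ] gap 0.0853 j6 1.31
```

```bash
python3 -m inch '{"translation":[[0.0178,0.0078,0],[0,0,0],[0,0,0.05],[0,0,0.05],[0,0,0.05],[0,0,0]],"yaw":[0,0,0,0,0,0],"hand":[1,1,1,1,1,1]}'
python3 -c "from h import *; go(.5045,-.022,.0)"
```

```text
time_s: 3.1
eef_pos: [0.5085, -0.0253, 0.0233]
tcp_rot: [0.006, -0.702, 0.712, -0.003]
wrist_force: [-0.1, -0.2, -1.1]
finger_gap: 0.0853
pos [ 0.5085 -0.0253  0.0233] units [-0.0079  0.0109  0.0583] rows 0.38 R x [-0.013 -1.    -0.005] z [ 0.013  0.005 -1.   ] F [-0.1 -0.2 -1.1] gap 0.0853 j6 1.29
```

```bash
python3 - <<'E'
from h import *
for n in("scene","top"):
    p,d=imaging.snapshot(n); u,v=map(int,proj(n,(.5045,-.022,.03))); s=60
    cv2.imwrite(f"pics/g1{n}.png",cv2.resize(p[v-s:v+s,u-s:u+s],(400,400),interpolation=2))
cv2.imwrite("pics/g1.png",np.hstack([cv2.imread("pics/g1scene.png"),cv2.imread("pics/g1top.png")]))
E
```

```text
(no output)
```

View pics/g1.png

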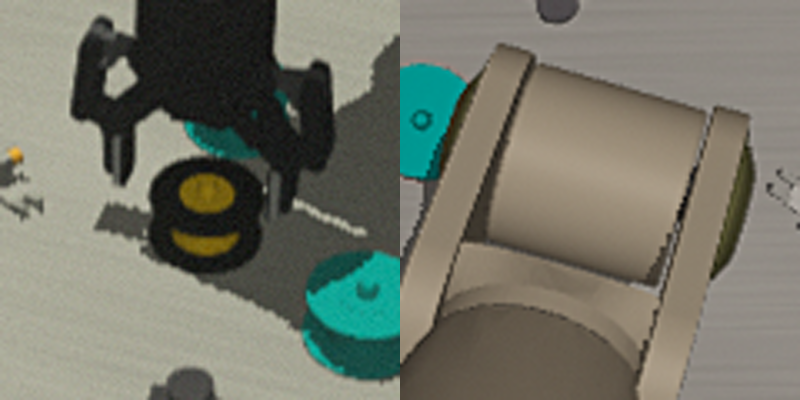

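The fingers straddle the black/yellow reel (left tile, reel at (205,215), fingers at (120,160) and (275,195)). I'll go down and close.

```bash
python3 -m inch '{"translation":[[-0.008,0.01,0.02],[0,0,0.03],[0,0,0]],"yaw":[0,0,0],"hand":[1,1,1]}'
python3 -c "from h import *; go(.5045,-.022,.0)"
```

```text
time_s: 3.58
eef_pos: [0.5061, -0.0221, 0.0047]
tcp_rot: [0.008, -0.702, 0.712, -0.005]
wrist_force: [-0.0, -0.2, -0.2]
finger_gap: 0.0854
pos [ 0.5061 -0.0221  0.0047] units [-0.      0.0042  0.0118] rows 0.08 R x [-0.013 -1.    -0.003] z [ 0.018  0.003 -1.   ] F [-0.  -0.2 -0.2] gap 0.0854 j6 1.29
```

```bash
python3 -m inch '{"translation":[[0,0.004,0.012],[0,0,0],[0,0,0],[0,0,0]],"yaw":[0,0,0,0],"hand":[-1,-1,-1,-1]}'
python3 -c "from h import *; go(.5045,-.022,.0)"
```

```text
time_s: 4.08
eef_pos: [0.5045, -0.0221, 0.0001]
tcp_rot: [0.008, -0.703, 0.712, -0.006]
wrist_force: [-0.4, 0.5, 1.8]
finger_gap: 0.0651
pos [ 5.045e-01 -2.210e-02  1.000e-04] units [-0.0001 -0.      0.0003] rows 0.0 R x [-0.013 -1.    -0.003] z [ 0.019  0.003 -1.   ] F [-0.4  0.5  1.8] gap 0.0651 j6 1.29
```

```bash
python3 -m inch '{"translation":[[0,0,0],[0,0,0],[0,0,-0.1],[0,0,-0.15],[0,0,0]],"yaw":[0,0,0,0,0],"hand":[-1,-1,-1,-1,-1]}'
python3 -c "from h import *; go(.6225,-.2022,.1)"
python3 - <<'E'
from h import *
p,d=imaging.snapshot("scene"); u,v=map(int,proj("scene",(.5045,-.022,.07))); s=60
cv2.imwrite("pics/g2.png",cv2.resize(p[v-s:v+s,u-s:u+s],(480,480),interpolation=2))
E
```

```text
time_s: 4.7
eef_pos: [0.5024, -0.0224, 0.1017]
tcp_rot: [0.007, -0.702, 0.712, -0.005]
wrist_force: [0.4, -0.2, -1.4]
finger_gap: 0.0652
pos [ 0.5024 -0.0224  0.1017] units [ 0.4455 -0.306   0.0075] rows 3.46 R x [-0.013 -1.    -0.004] z [ 0.017  0.004 -1.   ] F [ 0.4 -0.2 -1.4] gap 0.0652 j6 1.29
```

View pics/g2.png

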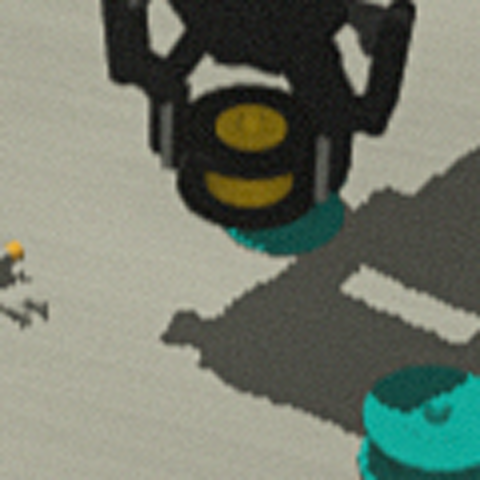

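```bash
python3 - <<'E'
from h import *
n="scene";p,d=imaging.snapshot(n); P=cloud(n,d); u,v=map(int,proj(n,(.5045,-.022,.13)))
hsv=cv2.cvtColor(p,cv2.COLOR_BGR2HSV); y=cv2.inRange(hsv,(18,140,70),(35,255,255))
m=np.zeros_like(y);m[v-40:v+60,u-50:u+50]=1
Q=P[(y>0)&(m>0)]; print(np.histogram(Q[:,2],bins=np.arange(.09,.17,.005)))
T=Q[Q[:,2]>.127]; print(len(T),T.mean(0))
nn,l,st,ce=cv2.connectedComponentsWithStats(y*m)
for i in range(1,nn): print(st[i],ce[i],unproj(n,*ce[i],.136))
s=robot.get_state();print(s['eef_pos'])
E
```

```text
(array([ 0,  0,  9, 48, 40, 25,  1,  0, 68, 80, 14,  0,  0,  0,  0,  0]), array([0.09 , 0.095, 0.1  , 0.105, 0.11 , 0.115, 0.12 , 0.125, 0.13 ,
       0.135, 0.14 , 0.145, 0.15 , 0.155, 0.16 , 0.165, 0.17 ]))
164 [ 0.51021395 -0.019178    0.14357769]
[343 200  18  11 163] [351.53374233 205.        ] [ 0.50074427 -0.02159669  0.136     ]
[341 217  21   9 124] [350.89516129 220.77419355] [ 0.54456242 -0.01026044  0.136     ]
[ 0.50038821 -0.02192644  0.09804169]
```

```bash
python3 -m inch '{"translation":[[0.115,-0.077,0],[0.115,-0.077,0],[0.115,-0.077,0],[0.1,-0.065,0],[0,0,0],[0,0,0]],"yaw":[0,0,0,0,0,0],"hand":[-1,-1,-1,-1,-1,-1]}'
python3 -c "from h import *; go(.6225,-.2022,.04)"
```

```text
time_s: 5.55
eef_pos: [0.6148, -0.2043, 0.0831]
tcp_rot: [0.002, -0.703, 0.711, 0.01]
wrist_force: [-0.7, -0.1, -1.3]
finger_gap: 0.0651
pos [ 0.6148 -0.2043  0.0831] units [-0.0036 -0.0203  0.1075] rows 0.7 R x [-0.012 -1.    -0.016] z [-0.011  0.016 -1.   ] F [-0.7 -0.1 -1.3] gap 0.0651 j6 1.07
```

```bash
python3 -m inch '{"translation":[[-0.0036,-0.0203,0],[0,0,0],[0,0,0.07],[0,0,0]],"yaw":[0,0,0,0],"hand":[-1,-1,-1,-1]}'
python3 -c "from h import *; go(.6225,-.2022,.02)"
```

```text
time_s: 6.05
eef_pos: [0.6224, -0.1991, 0.0541]
tcp_rot: [0.002, -0.704, 0.71, 0.011]
wrist_force: [-0.3, 0.5, -0.7]
finger_gap: 0.0653
pos [ 0.6224 -0.1991  0.0541] units [ 0.0093 -0.0013  0.0851] rows 0.55 R x [-0.009 -1.    -0.017] z [-0.013  0.017 -1.   ] F [-0.3  0.5 -0.7] gap 0.0653 j6 1.08
```

```bash
python3 -m inch '{"translation":[[0.008,0,0.06],[0,0,0.02],[0,0,0]],"yaw":[0,0,0],"hand":[-1,-1,-1]}'
python3 -c "from h import *; go(.6225,-.2022,.012)"
```

```text
time_s: 6.42
eef_pos: [0.6238, -0.2016, 0.0255]
tcp_rot: [0.002, -0.704, 0.71, 0.008]
wrist_force: [0.2, -0.7, -0.4]
finger_gap: 0.0655
pos [ 0.6238 -0.2016  0.0255] units [0.0019 0.0029 0.0337] rows 0.22 R x [-0.008 -1.    -0.015] z [-0.008  0.015 -1.   ] F [ 0.2 -0.7 -0.4] gap 0.0655 j6 1.08
```

```bash
python3 -m inch '{"translation":[[0,0.003,0.034],[0,0,0]],"yaw":[0,0],"hand":[-1,-1]}'
python3 -c "from h import *; go(.6225,-.2022,.012)"
```

```text
time_s: 6.68
eef_pos: [0.6232, -0.2016, 0.013]
tcp_rot: [0.003, -0.704, 0.71, 0.006]
wrist_force: [0.3, 0.3, -1.6]
finger_gap: 0.0654
pos [ 0.6232 -0.2016  0.013 ] units [0.0016 0.0016 0.0025] rows 0.02 R x [-0.007 -1.    -0.013] z [-0.005  0.013 -1.   ] F [ 0.3  0.3 -1.6] gap 0.0654 j6 1.08
```

```bash
python3 -m inch '{"translation":[[0,0,0.005],[0,0,0.002]],"yaw":[0,0],"hand":[-1,-1]}'
python3 -c "from h import *; go(.6225,-.2022,.012)"
```

```text
time_s: 6.92
eef_pos: [0.6236, -0.2019, 0.0116]
tcp_rot: [0.003, -0.704, 0.71, 0.006]
wrist_force: [-2.9, 2.0, 7.0]
finger_gap: 0.0654
pos [ 0.6236 -0.2019  0.0116] units [ 0.0009  0.0027 -0.001 ] rows 0.02 R x [-0.007 -1.    -0.012] z [-0.003  0.012 -1.   ] F [-2.9  2.   7. ] gap 0.0654 j6 1.08
```

Contact came at the seated height (7 N), so I'll release, rise and look.

```bash
python3 -m inch '{"translation":[[0,0,0],[0,0,0],[0,0,0],[0,0,-0.05],[0,0,-0.12],[0,0,-0.15],[0,0,-0.05]],"yaw":[0,0,0,0,0,0,0],"hand":[1,1,1,1,1,1,1]}'
python3 - <<'E'
from h import *
n="scene";p,d=imaging.snapshot(n); P=cloud(n,d); u,v=map(int,proj(n,(.6225,-.202,.03))); s=60
cv2.imwrite("pics/p1.png",cv2.resize(p[v-s:v+s,u-s:u+s],(480,480),interpolation=2))
hsv=cv2.cvtColor(p,cv2.COLOR_BGR2HSV); y=cv2.inRange(hsv,(18,140,70),(35,255,255))
m=np.zeros_like(y);m[v-50:v+50,u-50:u+50]=1
nn,l,st,ce=cv2.connectedComponentsWithStats(y*m)
for i in range(1,nn): print(st[i],ce[i],unproj(n,*ce[i],.046),np.median(P[l==i],0))
go(.647,.182,.15)
E
```

```text
time_s: 7.8
eef_pos: [0.6236, -0.2035, 0.1618]
tcp_rot: [0.003, -0.704, 0.71, 0.008]
wrist_force: [-0.2, 1.1, -0.9]
finger_gap: 0.0854
[229 256  18  13 178] [237.84831461 262.30898876] [ 0.62003356 -0.20318118  0.046     ] [ 0.62342542 -0.20063538  0.04841607]
[230 273  20   9  96] [239.70833333 278.05208333] [ 0.65628508 -0.18278885  0.046     ] [ 0.63831359 -0.19316597  0.02230206]
pos [ 0.6239 -0.2037  0.1629] units [-0.9642 -0.0508  0.0453] rows 6.19 R x [-0.008 -1.    -0.014] z [-0.006  0.014 -1.   ] F [0.2 0.6 2.7] gap 0.0852 j6 1.08
```

View pics/p1.png

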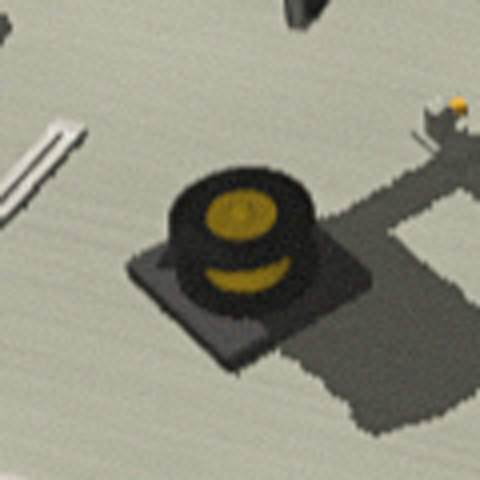

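The widest reel lies flat and centred on the plate (crop centre (243,215)). Next is the L reel.

```bash
python3 -m inch '{"translation":[[-0.13,-0.006,0],[-0.135,-0.006,0],[-0.135,-0.006,0],[-0.135,-0.006,0],[-0.135,-0.006,0],[-0.135,-0.006,0],[-0.13,-0.006,0],[0,0,0]],"yaw":[0,0,0,0,0,0,0,0],"hand":[1,1,1,1,1,1,1,1]}'
python3 -c "from h import *; go(.647,.182,.08)"
```

```text
time_s: 8.85
eef_pos: [0.6427, 0.181, 0.1603]
tcp_rot: [0.0, -0.703, 0.711, 0.01]
wrist_force: [0.2, -0.2, 0.2]
finger_gap: 0.0852
pos [0.6427 0.181  0.1603] units [ 1.000e-04 -1.340e-02  2.006e-01] rows 1.29 R x [-0.01  -1.    -0.014] z [-0.014  0.014 -1.   ] F [ 0.2 -0.2  0.2] gap 0.0852 j6 1.67
```

```bash
python3 -m inch '{"translation":[[0,-0.013,0.1],[0,0,0.12],[0,0,0.1],[0,0,0],[0,0,0]],"yaw":[0,0,0,0,0],"hand":[1,1,1,1,1]}'
python3 -c "from h import *; go(.647,.182,.0)"
```

```text
time_s: 9.48
eef_pos: [0.6466, 0.1797, 0.0279]
tcp_rot: [-0.0, -0.703, 0.711, 0.009]
wrist_force: [-0.4, -0.8, 0.5]
finger_gap: 0.0853
pos [0.6466 0.1797 0.0279] units [-0.005  -0.0018  0.0698] rows 0.45 R x [-0.012 -1.    -0.013] z [-0.014  0.013 -1.   ] F [-0.4 -0.8  0.5] gap 0.0853 j6 1.67
```

```bash
python3 -m inch '{"translation":[[-0.004,-0.001,0.05],[0,0,0.018],[0,0,0]],"yaw":[0,0,0],"hand":[1,1,1]}'
python3 -c "from h import *; go(.647,.182,.0)"
```

```text
time_s: 9.85
eef_pos: [0.6481, 0.1815, 0.0018]
tcp_rot: [0.001, -0.703, 0.712, 0.008]
wrist_force: [-0.3, 0.1, 0.6]
finger_gap: 0.0852
pos [0.6481 0.1815 0.0018] units [-0.0013  0.0027  0.0045] rows 0.03 R x [-0.013 -1.    -0.013] z [-0.009  0.013 -1.   ] F [-0.3  0.1  0.6] gap 0.0852 j6 1.67
```

```bash
python3 -m inch '{"translation":[[0,0.002,0],[0,0,0],[0,0,0],[0,0,0],[0,0,0],[0,0,0],[0,0,0]],"yaw":[0,0,0,0,0,0,0],"hand":[-1,-1,-1,-1,-1,-1,-1]}'
python3 -c "from h import *; go(.647,.182,.0)"
python3 -m inch '{"translation":[[0,0,-0.1],[0,0,-0.15],[0,0,-0.05],[0,0,0]],"yaw":[0,0,0,0],"hand":[-1,-1,-1,-1]}'
python3 -c "from h import *; go(.6225,-.2025,.12)"
```

```text
time_s: 10.72
eef_pos: [0.6477, 0.1816, 0.0032]
tcp_rot: [0.002, -0.703, 0.711, 0.007]
wrist_force: [0.1, 0.0, -0.3]
finger_gap: 0.0553
pos [0.6477 0.1816 0.0032] units [-0.0008  0.0017  0.0079] rows 0.05 R x [-0.012 -1.    -0.013] z [-0.007  0.013 -1.   ] F [ 0.1  0.  -0.3] gap 0.0553 j6 1.67
time_s: 11.22
eef_pos: [0.6483, 0.1799, 0.1256]
tcp_rot: [0.001, -0.703, 0.711, 0.008]
wrist_force: [-0.3, 0.2, -2.2]
finger_gap: 0.0552
pos [0.6483 0.1799 0.1256] units [0.9568 0.0524 0.0018] rows 6.13 R x [-0.012 -1.    -0.013] z [-0.009  0.013 -1.   ] F [-0.3  0.2 -2.2] gap 0.0552 j6 1.67
```

```bash
python3 -m inch '{"translation":[[0.13,0.007,0],[0.135,0.007,0],[0.135,0.007,0],[0.135,0.007,0],[0.135,0.007,0],[0.135,0.007,0],[0.13,0.007,0],[0,0,0]],"yaw":[0,0,0,0,0,0,0,0],"hand":[-1,-1,-1,-1,-1,-1,-1,-1]}'
python3 -c "from h import *; go(.6225,-.2025,.08)"
```

```text
time_s: 12.22
eef_pos: [0.6196, -0.2036, 0.1074]
tcp_rot: [-0.002, -0.703, 0.711, 0.015]
wrist_force: [-0.9, 1.3, -0.8]
finger_gap: 0.0549
pos [ 0.6196 -0.2036  0.1074] units [-0.0016 -0.0089  0.0683] rows 0.44 R x [-0.011 -1.    -0.018] z [-0.025  0.018 -1.   ] F [-0.9  1.3 -0.8] gap 0.0549 j6 1.08
```

```bash
python3 -m inch '{"translation":[[0,-0.006,0.02],[0,0,0.04],[0,0,0]],"yaw":[0,0,0],"hand":[-1,-1,-1]}'
python3 -c "from h import *; go(.6225,-.2025,.05)"
```

```text
time_s: 12.6
eef_pos: [0.6208, -0.1997, 0.0789]
tcp_rot: [-0.003, -0.704, 0.71, 0.018]
wrist_force: [0.5, 0.1, -1.0]
finger_gap: 0.0552
pos [ 0.6208 -0.1997  0.0789] units [ 0.0084 -0.0064  0.072 ] rows 0.47 R x [-0.008 -1.    -0.021] z [-0.029  0.021 -0.999] F [ 0.5  0.1 -1. ] gap 0.0552 j6 1.08
```

```bash
python3 -m inch '{"translation":[[0.007,-0.006,0.03],[0,0,0.03],[0,0,0]],"yaw":[0,0,0],"hand":[-1,-1,-1]}'
python3 -c "from h import *; go(.6225,-.2025,.05)"
```

```text
time_s: 12.98
eef_pos: [0.6229, -0.2008, 0.0529]
tcp_rot: [-0.003, -0.705, 0.709, 0.018]
wrist_force: [-1.0, 0.3, -1.0]
finger_gap: 0.0552
pos [ 0.6229 -0.2008  0.0529] units [0.0045 0.0008 0.0072] rows 0.05 R x [-0.006 -1.    -0.021] z [-0.029  0.021 -0.999] F [-1.   0.3 -1. ] gap 0.0552 j6 1.08
```

```bash
python3 -m inch '{"translation":[[0.003,0,0.008],[0,0,0.003],[0,0,0]],"yaw":[0,0,0],"hand":[-1,-1,-1]}'
python3 -c "from h import *; go(.6225,-.2025,.049)"
```

```text
time_s: 13.35
eef_pos: [0.6232, -0.2023, 0.0497]
tcp_rot: [-0.002, -0.705, 0.709, 0.017]
wrist_force: [-0.8, 0.6, -0.2]
finger_gap: 0.055
pos [ 0.6232 -0.2023  0.0497] units [0.0006 0.0017 0.0018] rows 0.02 R x [-0.006 -1.    -0.02 ] z [-0.027  0.02  -0.999] F [-0.8  0.6 -0.2] gap 0.055 j6 1.08
```

```bash
python3 -m inch '{"translation":[[0,0,0.004],[0,0,0]],"yaw":[0,0],"hand":[-1,-1]}'
python3 -c "from h import *; go(.6225,-.2025,.049)"
```

```text
time_s: 13.6
eef_pos: [0.6233, -0.2025, 0.0496]
tcp_rot: [-0.002, -0.705, 0.709, 0.016]
wrist_force: [0.1, -0.1, -0.6]
finger_gap: 0.0552
pos [ 0.6233 -0.2025  0.0496] units [-0.      0.002   0.0015] rows 0.02 R x [-0.006 -1.    -0.019] z [-0.026  0.019 -0.999] F [ 0.1 -0.1 -0.6] gap 0.0552 j6 1.08
```

```bash
python3 -m inch '{"translation":[[0,0,0.007]],"yaw":[0],"hand":[-1]}'
python3 -c "from h import *; go(.6225,-.2025,.049)"
```

```text
time_s: 13.72
eef_pos: [0.6234, -0.2026, 0.049]
tcp_rot: [-0.002, -0.705, 0.709, 0.015]
wrist_force: [-10.7, 4.6, 27.9]
finger_gap: 0.0551
pos [ 0.6234 -0.2026  0.049 ] units [-0.0003  0.0021 -0.    ] rows 0.01 R x [-0.006 -1.    -0.018] z [-0.025  0.018 -1.   ] F [-10.7   4.6  27.9] gap 0.0551 j6 1.08
```

Firm contact at the expected height (0.049), so I'll release.

```bash
python3 -m inch '{"translation":[[0,0,0],[0,0,0],[0,0,0],[0,0,-0.05],[0,0,-0.12],[0,0,-0.15],[0,0,-0.05]],"yaw":[0,0,0,0,0,0,0],"hand":[1,1,1,1,1,1,1]}'
cat >> h.py <<'E'
def look(name,zc,ztop):
    n="scene";p,d=imaging.snapshot(n); P=cloud(n,d); u,v=map(int,proj(n,(.6225,-.202,zc))); s=60
    cv2.imwrite(f"pics/{name}.png",cv2.resize(p[v-s:v+s,u-s:u+s],(480,480),interpolation=2))
    hsv=cv2.cvtColor(p,cv2.COLOR_BGR2HSV); y=cv2.inRange(hsv,(18,140,70),(35,255,255))
    m=np.zeros_like(y);m[v-60:v+60,u-50:u+50]=1
    nn,l,st,ce=cv2.connectedComponentsWithStats(y*m)
    for i in range(1,nn):
        if st[i,4]>15: print(st[i],ce[i].round(1),unproj(n,*ce[i],ztop),np.median(P[l==i],0).round(4))
E
python3 -c "
from h import *; look('p2',.05,.076); go(.383,-.3105,.16)"
```

```text
time_s: 14.6
eef_pos: [0.6266, -0.2052, 0.1976]
tcp_rot: [-0.003, -0.705, 0.709, 0.018]
wrist_force: [-0.3, 0.0, 0.4]
finger_gap: 0.0852
[229 245  15  11 131] [236.1 250.1] [ 0.61944312 -0.20362195  0.076     ] [ 0.6235 -0.2013  0.0783]
[229 260  18   8  82] [237.7 263.9] [ 0.65153179 -0.18552475  0.076     ] [ 0.6346 -0.1945  0.0554]
[230 274  21   8  95] [239.9 278.1] [ 0.68235066 -0.16719956  0.076     ] [ 0.6377 -0.1935  0.022 ]
pos [ 0.6269 -0.2054  0.1987] units [0.2685 0.6052 0.1088] rows 4.29 R x [-0.006 -1.    -0.02 ] z [-0.029  0.021 -0.999] F [-0.3 -0.8  3. ] gap 0.0858 j6 1.08
```

View pics/p2.png

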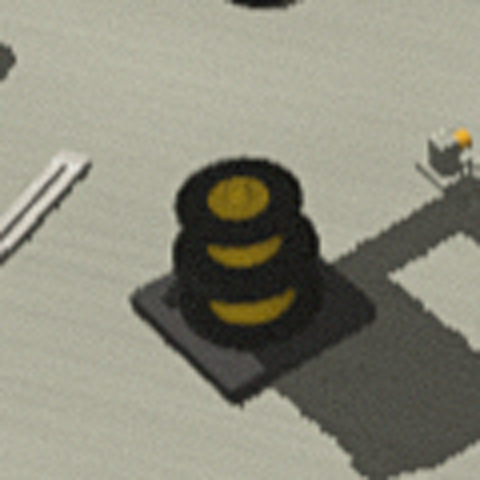

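L sits flat on XL (crop (238,200), height 0.078). Now the M reel.

```bash
python3 -m inch '{"translation":[[0.053,0.122,0],[0.053,0.122,0],[0.053,0.122,0.03],[0.053,0.122,0.03],[0.053,0.115,0.05],[0,0,0.05],[0,0,0]],"yaw":[0,0,0,0,0,0,0],"hand":[1,1,1,1,1,1,1]}'
python3 -c "from h import *; go(.383,-.3105,.04)"
```

```text
time_s: 15.52
eef_pos: [0.3747, -0.3101, 0.1321]
tcp_rot: [-0.003, -0.705, 0.709, 0.02]
wrist_force: [0.2, -0.3, -0.2]
finger_gap: 0.0856
pos [ 0.3747 -0.3101  0.1321] units [ 0.0066 -0.0282  0.2293] rows 1.48 R x [-0.006 -1.    -0.024] z [-0.032  0.025 -0.999] F [ 0.2 -0.3 -0.2] gap 0.0856 j6 0.65
```

```bash
python3 -m inch '{"translation":[[0,-0.024,0.06],[0,0,0.1],[0,0,0.06],[0,0,0],[0,0,0]],"yaw":[0,0,0,0,0],"hand":[1,1,1,1,1]}'
python3 -c "from h import *; go(.383,-.3105,.005)"
```

```text
time_s: 16.15
eef_pos: [0.3849, -0.3087, 0.044]
tcp_rot: [-0.003, -0.706, 0.708, 0.018]
wrist_force: [0.2, 0.2, -0.0]
finger_gap: 0.0852
pos [ 0.3849 -0.3087  0.044 ] units [0.0065 0.002  0.0975] rows 0.63 R x [-0.003 -1.    -0.02 ] z [-0.029  0.02  -0.999] F [ 0.2  0.2 -0. ] gap 0.0852 j6 0.67
```

```bash
python3 -m inch '{"translation":[[0.004,0.003,0.06],[0,0,0.035],[0,0,0]],"yaw":[0,0,0],"hand":[1,1,1]}'
python3 -c "from h import *; go(.383,-.3105,.005)"
```

```text
time_s: 16.52
eef_pos: [0.3844, -0.311, 0.0082]
tcp_rot: [-0.004, -0.707, 0.708, 0.014]
wrist_force: [0.7, -0.6, 0.7]
finger_gap: 0.0853
pos [ 0.3844 -0.311   0.0082] units [-0.0012  0.0034  0.0082] rows 0.06 R x [-0.002 -1.    -0.015] z [-0.025  0.015 -1.   ] F [ 0.7 -0.6  0.7] gap 0.0853 j6 0.67
```

```bash
python3 -m inch '{"translation":[[0,0.003,0.009],[0,0,0],[0,0,0],[0,0,0],[0,0,0],[0,0,0],[0,0,0],[0,0,0]],"yaw":[0,0,0,0,0,0,0,0],"hand":[-1,-1,-1,-1,-1,-1,-1,-1]}'
python3 -c "from h import *; go(.383,-.3105,.0)"
python3 -m inch '{"translation":[[0,0,-0.1],[0,0,-0.15],[0,0,-0.13],[0,0,0]],"yaw":[0,0,0,0],"hand":[-1,-1,-1,-1]}'
python3 -c "from h import *; go(.6225,-.2025,.15)"
```

```text
time_s: 17.52
eef_pos: [0.3838, -0.3117, 0.0066]
tcp_rot: [-0.004, -0.707, 0.707, 0.013]
wrist_force: [0.1, -0.8, -0.5]
finger_gap: 0.0451
pos [ 0.3838 -0.3117  0.0066] units [-0.0028  0.0017  0.0165] rows 0.11 R x [-0.001 -1.    -0.013] z [-0.023  0.013 -1.   ] F [ 0.1 -0.8 -0.5] gap 0.0451 j6 0.67
time_s: 18.02
eef_pos: [0.3873, -0.3136, 0.1626]
tcp_rot: [-0.004, -0.707, 0.708, 0.014]
wrist_force: [-1.1, 1.0, -1.7]
finger_gap: 0.0452
pos [ 0.3873 -0.3136  0.1626] units [-0.2783 -0.5882  0.0211] rows 4.17 R x [-0.002 -1.    -0.014] z [-0.024  0.014 -1.   ] F [-1.1  1.  -1.7] gap 0.0452 j6 0.66
```

```bash
python3 -m inch '{"translation":[[-0.056,-0.118,0],[-0.056,-0.118,0],[-0.056,-0.118,0],[-0.056,-0.118,0],[-0.05,-0.108,0],[0,0,0],[0,0,0]],"yaw":[0,0,0,0,0,0,0],"hand":[-1,-1,-1,-1,-1,-1,-1]}'
python3 -c "from h import *; go(.6234,-.2022,.11)"
```

```text
time_s: 18.9
eef_pos: [0.6236, -0.2002, 0.1481]
tcp_rot: [-0.006, -0.705, 0.709, 0.02]
wrist_force: [-1.3, 0.7, 0.3]
finger_gap: 0.045
pos [ 0.6236 -0.2002  0.1481] units [ 0.0069 -0.0031  0.0952] rows 0.61 R x [-0.005 -1.    -0.02 ] z [-0.036  0.02  -0.999] F [-1.3  0.7  0.3] gap 0.045 j6 1.08
```

```bash
python3 -m inch '{"translation":[[0.004,-0.003,0.05],[0,0,0.06],[0,0,0.02],[0,0,0]],"yaw":[0,0,0,0],"hand":[-1,-1,-1,-1]}'
python3 -c "from h import *; go(.6234,-.2022,.0826)"
```

```text
time_s: 19.4
eef_pos: [0.6197, -0.2031, 0.0943]
tcp_rot: [-0.006, -0.704, 0.71, 0.021]
wrist_force: [-0.1, 0.3, -1.1]
finger_gap: 0.0451
pos [ 0.6197 -0.2031  0.0943] units [-0.0018 -0.0104  0.029 ] rows 0.2 R x [-0.009 -1.    -0.021] z [-0.038  0.021 -0.999] F [-0.1  0.3 -1.1] gap 0.0451 j6 1.08
```

```bash
python3 -m inch '{"translation":[[-0.001,-0.011,0.015],[0,0,0.01],[0,0,0]],"yaw":[0,0,0],"hand":[-1,-1,-1]}'
python3 -c "from h import *; go(.6234,-.2022,.0826)"
```

```text
time_s: 19.77
eef_pos: [0.6244, -0.2032, 0.0853]
tcp_rot: [-0.006, -0.704, 0.71, 0.019]
wrist_force: [0.5, 0.3, -1.2]
finger_gap: 0.0454
pos [ 0.6244 -0.2032  0.0853] units [-0.0023  0.0024  0.0069] rows 0.05 R x [-0.009 -1.    -0.019] z [-0.035  0.02  -0.999] F [ 0.5  0.3 -1.2] gap 0.0454 j6 1.09
```

```bash
python3 -m inch '{"translation":[[-0.002,0.002,0.008],[0,0,0.004]],"yaw":[0,0],"hand":[-1,-1]}'
python3 -c "from h import *; go(.6234,-.2022,.0826)"
```

```text
time_s: 20.02
eef_pos: [0.6239, -0.2025, 0.0824]
tcp_rot: [-0.005, -0.704, 0.71, 0.018]
wrist_force: [-3.6, 1.3, 14.3]
finger_gap: 0.0451
pos [ 0.6239 -0.2025  0.0824] units [-0.0008  0.0013 -0.0005] rows 0.01 R x [-0.009 -1.    -0.018] z [-0.033  0.018 -0.999] F [-3.6  1.3 14.3] gap 0.0451 j6 1.09
```

```bash
python3 -m inch '{"translation":[[0,0,0],[0,0,0],[0,0,0],[0,0,0],[0,0,-0.05],[0,0,-0.12],[0,0,-0.12],[0,0,0]],"yaw":[0,0,0,0,0,0,0,0],"hand":[1,1,1,1,1,1,1,1]}'
python3 -c "
from h import *; look('p3',.07,.114); go(.3987,.290,.2)"
```

```text
time_s: 21.02
eef_pos: [0.6276, -0.2044, 0.2008]
tcp_rot: [-0.006, -0.704, 0.71, 0.019]
wrist_force: [0.3, -0.2, -0.1]
finger_gap: 0.0858
[228 230  13   9  96] [233.9 234.1] [ 0.61889868 -0.20374075  0.114     ] [ 0.6235 -0.2007  0.1168]
[228 243  16  12 144] [236.  248.5] [ 0.65230922 -0.18426931  0.114     ] [ 0.6315 -0.1961  0.0908]
[229 260  18   8  81] [237.8 264. ] [ 0.68632799 -0.16506543  0.114     ] [ 0.6345 -0.195   0.0558]
[230 273  21   9  97] [239.8 278. ] [ 0.71520829 -0.14821335  0.114     ] [ 0.6378 -0.1933  0.0222]
pos [ 0.6268 -0.204   0.1983] units [-1.2295  0.5805  0.0439] rows 8.71 R x [-0.009 -1.    -0.021] z [-0.039  0.021 -0.999] F [ 0.5 -0.  -0.5] gap 0.0851 j6 1.09
```

View pics/p3.png

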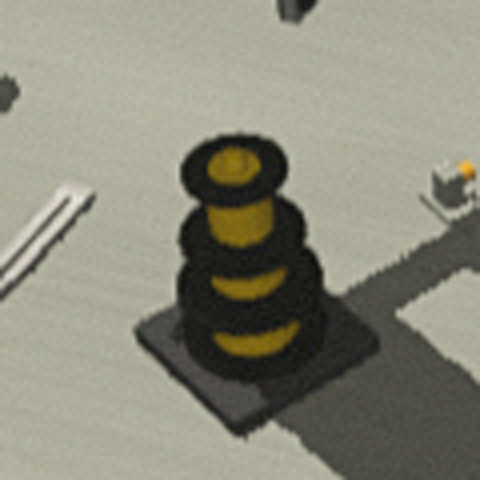

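Three reels stand straight (top at crop (235,165), height 0.117). Last is the S reel.

```bash
python3 -m inch '{"translation":[[-0.13,0.062,0],[-0.138,0.065,0],[-0.138,0.065,0],[-0.138,0.065,0],[-0.138,0.065,0],[-0.138,0.065,0],[-0.138,0.065,0],[-0.138,0.065,0]],"yaw":[0,0,0,0,0,0,0,0],"hand":[1,1,1,1,1,1,1,1]}'
python3 -c "from h import *; go(.3987,.290,.1)"
```

```text
time_s: 22.08
eef_pos: [0.4165, 0.2431, 0.2062]
tcp_rot: [-0.012, -0.701, 0.713, 0.029]
wrist_force: [1.2, 0.2, -0.4]
finger_gap: 0.0856
pos [0.4165 0.2431 0.2062] units [-0.1101  0.0308  0.2705] rows 1.88 R x [-0.017 -1.    -0.024] z [-0.058  0.025 -0.998] F [ 1.2  0.2 -0.4] gap 0.0856 j6 1.84
```

```bash
python3 -m inch '{"translation":[[-0.07,0.025,0.03],[0,0,0.1],[0,0,0.05],[0,0,0]],"yaw":[0,0,0,0],"hand":[1,1,1,1]}'
python3 -c "from h import *; go(.3987,.290,.04)"
```

```text
time_s: 22.58
eef_pos: [0.397, 0.2768, 0.1299]
tcp_rot: [-0.016, -0.703, 0.71, 0.031]
wrist_force: [-0.5, -0.6, 0.4]
finger_gap: 0.0853
pos [0.397  0.2768 0.1299] units [-0.0283 -0.0186  0.2248] rows 1.45 R x [-0.011 -1.    -0.021] z [-0.066  0.022 -0.998] F [-0.5 -0.6  0.4] gap 0.0853 j6 1.9
```

```bash
python3 -m inch '{"translation":[[-0.03,-0.016,0.06],[0,0,0.1],[0,0,0.055],[0,0,0],[0,0,0]],"yaw":[0,0,0,0,0],"hand":[1,1,1,1,1]}'
python3 -c "from h import *; go(.3975,.290,.004)"
```

```text
time_s: 23.2
eef_pos: [0.3998, 0.2908, 0.0441]
tcp_rot: [-0.014, -0.703, 0.711, 0.03]
wrist_force: [0.3, 0.4, 0.3]
finger_gap: 0.0852
pos [0.3998 0.2908 0.0441] units [ 0.0042 -0.0005  0.1004] rows 0.64 R x [-0.012 -1.    -0.022] z [-0.063  0.023 -0.998] F [0.3 0.4 0.3] gap 0.0852 j6 1.92
```

```bash
python3 -m inch '{"translation":[[0.001,0,0.06],[0,0,0.035],[0,0,0]],"yaw":[0,0,0],"hand":[1,1,1]}'
python3 -c "from h import *; go(.3975,.290,.004)"
```

```text
time_s: 23.58
eef_pos: [0.3996, 0.2918, 0.0084]
tcp_rot: [-0.011, -0.703, 0.711, 0.029]
wrist_force: [0.8, 0.4, 0.8]
finger_gap: 0.0854
pos [0.3996 0.2918 0.0084] units [0.0049 0.0045 0.0111] rows 0.08 R x [-0.012 -1.    -0.025] z [-0.057  0.025 -0.998] F [0.8 0.4 0.8] gap 0.0854 j6 1.91
```

```bash
python3 -m inch '{"translation":[[0.004,0.004,0.009],[0,0,0],[0,0,0],[0,0,0],[0,0,0],[0,0,0],[0,0,0],[0,0,0]],"yaw":[0,0,0,0,0,0,0,0],"hand":[-1,-1,-1,-1,-1,-1,-1,-1]}'
python3 -c "from h import *; go(.3975,.290,.0)"
python3 -m inch '{"translation":[[0,0,0],[0,0,-0.1],[0,0,-0.14],[0,0,-0.14],[0,0,-0.1],[0,0,0]],"yaw":[0,0,0,0,0,0],"hand":[-1,-1,-1,-1,-1,-1]}'
python3 -c "from h import *; go(.6234,-.2022,.18)"
```

```text
time_s: 24.58
eef_pos: [0.3987, 0.2906, 0.0067]
tcp_rot: [-0.01, -0.703, 0.711, 0.028]
wrist_force: [-0.2, 0.2, 0.2]
finger_gap: 0.0349
pos [0.3987 0.2906 0.0067] units [0.0021 0.0022 0.0168] rows 0.11 R x [-0.012 -1.    -0.026] z [-0.054  0.027 -0.998] F [-0.2  0.2  0.2] gap 0.0349 j6 1.91
time_s: 25.32
eef_pos: [0.4091, 0.2852, 0.204]
tcp_rot: [-0.011, -0.703, 0.711, 0.029]
wrist_force: [-0.2, 0.4, -1.5]
finger_gap: 0.0346
pos [0.4091 0.2852 0.204 ] units [ 1.2128e+00 -5.5170e-01 -1.2000e-03] rows 8.53 R x [-0.012 -1.    -0.025] z [-0.055  0.026 -0.998] F [-0.2  0.4 -1.5] gap 0.0346 j6 1.92
```

```bash
python3 -m inch '{"translation":[[0.13,-0.06,0],[0.137,-0.063,0],[0.137,-0.063,0],[0.137,-0.063,0],[0.137,-0.063,0],[0.137,-0.063,0],[0.137,-0.063,0],[0.137,-0.063,0]],"yaw":[0,0,0,0,0,0,0,0],"hand":[-1,-1,-1,-1,-1,-1,-1,-1]}'
python3 -c "from h import *; go(.6234,-.2022,.16)"
```

```text
time_s: 26.32
eef_pos: [0.6056, -0.1612, 0.1703]
tcp_rot: [-0.014, -0.705, 0.708, 0.035]
wrist_force: [0.8, 1.0, -0.4]
finger_gap: 0.0349
pos [ 0.6056 -0.1612  0.1703] units [ 0.1029 -0.0464  0.0195] rows 0.73 R x [-0.005 -1.    -0.03 ] z [-0.069  0.03  -0.997] F [ 0.8  1.  -0.4] gap 0.0349 j6 1.13
```

```bash
python3 -m inch '{"translation":[[0.08,-0.042,-0.01],[0,0,-0.005],[0,0,0]],"yaw":[0,0,0],"hand":[-1,-1,-1]}'
python3 -c "from h import *; go(.6234,-.2022,.14)"
```

```text
time_s: 26.7
eef_pos: [0.6219, -0.1974, 0.168]
tcp_rot: [-0.015, -0.704, 0.709, 0.039]
wrist_force: [-0.1, 0.6, -0.8]
finger_gap: 0.0348
pos [ 0.6219 -0.1974  0.168 ] units [ 0.0144 -0.0091  0.069 ] rows 0.45 R x [-0.01  -0.999 -0.034] z [-0.077  0.034 -0.996] F [-0.1  0.6 -0.8] gap 0.0348 j6 1.09
```

```bash
python3 -m inch '{"translation":[[0.013,-0.008,0.03],[0,0,0.03],[0,0,0.01],[0,0,0]],"yaw":[0,0,0,0],"hand":[-1,-1,-1,-1]}'
python3 -c "from h import *; go(.6234,-.2022,.1207);look('q4',.12,.16)"
```

```text
time_s: 27.2
eef_pos: [0.622, -0.1986, 0.1368]
tcp_rot: [-0.015, -0.705, 0.708, 0.04]
wrist_force: [0.0, 0.7, 0.3]
finger_gap: 0.0349
pos [ 0.622  -0.1986  0.1368] units [ 0.0103 -0.0067  0.0396] rows 0.27 R x [-0.007 -0.999 -0.035] z [-0.079  0.036 -0.996] F [0.  0.7 0.3] gap 0.0349 j6 1.09
[226 209  13  10  95] [232.3 213.5] [ 0.61730832 -0.2021969   0.16      ] [ 0.6243 -0.1979  0.165 ]
[226 221  15  11 129] [233.4 226.1] [ 0.64753558 -0.18596033  0.16      ] [ 0.6325 -0.1944  0.1448]
[228 234  13   5  52] [233.7 235.9] [ 0.67008829 -0.17486988  0.16      ] [ 0.6259 -0.2006  0.1161]
[228 243  16  12 145] [235.8 248.5] [ 0.69692238 -0.15848835  0.16      ] [ 0.6318 -0.1961  0.0909]
[229 260  18   8  81] [237.6 263.9] [ 0.72847069 -0.14077663  0.16      ] [ 0.6353 -0.1943  0.0552]
[230 273  21   9  96] [239.9 278. ] [ 0.75533769 -0.12464587  0.16      ] [ 0.6381 -0.1931  0.0222]
```

View pics/q4.png

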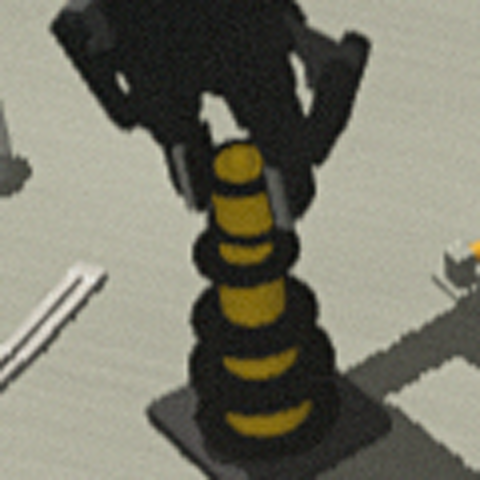

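The S reel (crop (238,185)) hangs upright right over the stack. I'll shift about 3 mm in y and lower.

```bash
python3 -m inch '{"translation":[[0.01,-0.006,0.015],[0,0,0.015],[0,0,0]],"yaw":[0,0,0],"hand":[-1,-1,-1]}'
python3 -c "from h import *; go(.6234,-.2022,.1207)"
```

```text
time_s: 27.62
eef_pos: [0.6238, -0.2026, 0.1245]
tcp_rot: [-0.015, -0.705, 0.708, 0.04]
wrist_force: [-0.2, 0.1, -0.7]
finger_gap: 0.0349
pos [ 0.6238 -0.2026  0.1245] units [-0.0007  0.0003  0.0095] rows 0.06 R x [-0.007 -0.999 -0.034] z [-0.078  0.035 -0.996] F [-0.2  0.1 -0.7] gap 0.0349 j6 1.09
```

```bash
python3 -m inch '{"translation":[[0,0,0.008],[0,0,0.005]],"yaw":[0,0],"hand":[-1,-1]}'
python3 -c "from h import *; go(.6234,-.2022,.1207)"
```

```text
time_s: 27.88
eef_pos: [0.6238, -0.2028, 0.1206]
tcp_rot: [-0.015, -0.705, 0.708, 0.039]
wrist_force: [-2.3, 0.6, 12.9]
finger_gap: 0.0348
pos [ 0.6238 -0.2028  0.1206] units [-0.0014  0.001  -0.    ] rows 0.01 R x [-0.007 -0.999 -0.033] z [-0.076  0.034 -0.997] F [-2.3  0.6 12.9] gap 0.0348 j6 1.09
```

```bash
python3 -m inch '{"translation":[[0,0,0],[0,0,0],[0,0,0],[0,0,0],[0,0,-0.05],[0,0,-0.1],[0,0,-0.1],[0,0,0]],"yaw":[0,0,0,0,0,0,0,0],"hand":[1,1,1,1,1,1,1,1]}'
python3 -m inch '{"translation":[[-0.1,0,-0.05],[-0.1,0,0],[-0.1,0,0],[0,0,0],[0,0,0]],"yaw":[0,0,0,0,0],"hand":[1,1,1,1,1]}'
python3 -c "
from h import *; look('p4',.09,.146)
p,d=imaging.snapshot('top');cv2.imwrite('pics/top_end.png',p);p,d=imaging.snapshot('scene');cv2.imwrite('pics/scene_end.png',p);print(robot.get_state()['joint_velocities'].round(3))"
```

```text
time_s: 28.88
eef_pos: [0.6314, -0.206, 0.2223]
tcp_rot: [-0.015, -0.705, 0.708, 0.039]
wrist_force: [1.4, 0.4, -0.3]
finger_gap: 0.0856
time_s: 29.5
eef_pos: [0.6326, -0.0841, 0.2422]
tcp_rot: [-0.017, -0.704, 0.709, 0.043]
wrist_force: [-0.4, -1.0, 0.5]
finger_gap: 0.0855
[225 216  14  10 116] [231.6 220.6] [ 0.62014122 -0.20392255  0.146     ] [ 0.6245 -0.201   0.1483]
[225 227  17  12 151] [233.  232.9] [ 0.64930174 -0.18752881  0.146     ] [ 0.6335 -0.1967  0.1287]
[228 243  16  12 145] [235.9 248.5] [ 0.68325696 -0.1663274   0.146     ] [ 0.6317 -0.196   0.0912]
[229 260  18   8  80] [237.8 264. ] [ 0.71568013 -0.14797443  0.146     ] [ 0.6351 -0.1943  0.056 ]
[230 273  20   9  95] [239.7 278. ] [ 0.74324106 -0.13208458  0.146     ] [ 0.6378 -0.1933  0.0224]
[-0.003 -0.003 -0.005  0.002 -0.001  0.001]
```

View pics/p4.png

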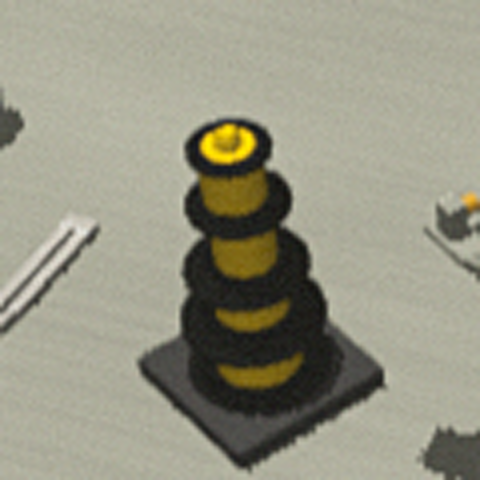

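View pics/scene_end.png

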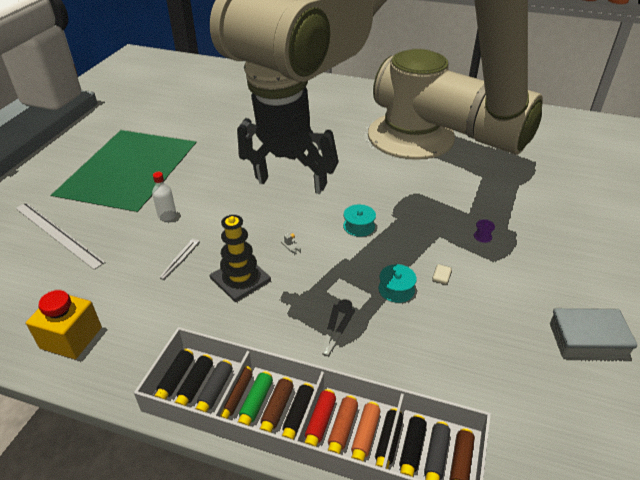

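The stack stands upright at (235,250), all four reels flat and centred with the top flange at about 0.148 m (0.146 m nominal). The bystanders are where they began and the gripper is clear, so I'll hand in.

```bash
python3 -c "
from bench import job; print(job.job_done())"
```

```text
the job is handed in; nothing more can be done
None
```

The four reels now stand as one upright stack on the steel base, widest at the bottom and narrowest on top. I handed the job in at about 29.7 s of the 112 s allowed; it returned no verdict.

- **Placing:** Each reel was lowered until it made contact within about 1 mm of its expected seated height, then let go. Wrist forces at contact were roughly 7 to 30 N.
- **Last pictures:** The stack is straight, with the top flange measured at 0.148 m against 0.146 m nominal, which is within the camera's 2 mm error. The axes agree to a few millimetres. The other things look to be where they began; I checked that by eye, not by measurement. The gripper is open and well clear.
- **Readings that were off:** The tool's tilt drifted to about 0.08 rad over the run, but the reels themselves stood flat after release. The finger opening read about 3 mm less than the flange widths on every grip; this caused no trouble.

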